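# Lock the cigar-mould press with the hex key and set its timer

### The arm

A 6-joint arm with a two-finger parallel gripper is mounted at the origin on the work surface. World frame = base frame: x ahead of the robot, y to its left, z up, the work surface at z = 0. Lengths are in m, angles in degrees, forces in N, time in s.
With the tool pointing down it reaches from about 0.4 to 0.825 m from the base axis. Payload 7 kg.
Tool frame: the origin (TCP) lies between the finger pads; the fingertips stand 25 mm ahead of it and the grasp point (between the pads) lies 6 mm ahead of it; z points along the fingers, y is the line along which they close (so a half turn about z gives the same grasp; the last joint's range is limited). The gripper opens to 88 mm and grips with 3 to 60 N. Pads are 19 mm wide; open, the fingers measure 130 mm over their backs; the gripper's body (78 mm by 193 mm) begins 47 mm behind the grasp point.
Start: joints at [-57.347, 20.546, 0.682, 0, -70.136, -16.507], TCP at [0.188, -0.648, 0.252] pointing down, gripper open.
Joint ranges: [-176.03, 176.03], [-82.01, 121.73], [-58.28, 71.71], [-173.87, 95.51], [-174.79, -0.11], [-173.66, 173.66]. Speed limits (degrees/s): [136.94, 136.94, 172.46, 180, 180, 180].

### API

Orientations are given as [roll, pitch, yaw] about the fixed x, y, z axes, in that order (R = Rz(yaw) Ry(pitch) Rx(roll)).
In Python, from plant import ctrl gives the robot as it stands.
- The arm moves only by the tool hand_motion, called as name(argument=value, ...) on one line, values as JSON. Schema: {"type":"object","properties":{"moves":{"type":"array","items":{"type":"array","items":{"type":"array","items":{"type":"number"},"minItems":5,"maxItems":5},"minItems":1,"maxItems":8},"minItems":1,"maxItems":1},"only":{"type":"string"},"quiet":{"type":"boolean"},"lines":{"type":"string"}},"required":["moves"],"additionalProperties":false}. moves is a list that holds a single list of rows (three levels of brackets), with 1 to 8 rows, each of 5 numbers: dx, dy, dz in units of 5 mm, then a turn about the tool's z in degrees, then the finger opening in m; each row is the pose to reach, as a shift and turn from the pose commanded when the call began, along the tool's axes at that moment; what a row does not reach only later rows make up. A row lasts 1/8 s, in which the tool goes at most 0.0625 m and 10.7 degrees, less where a joint would pass 70% of its speed; a pose out of reach is approached as far as the arm can. The fingers move at their own pace and stop on an object; the grip force is fixed at half the most. Time passes only in rows, so rows that do not move let the fingers close. The tool returns the time, the measured TCP pose, the force, the opening and the grip force at its end. only (a regular expression) keeps the lines of the reply that match it, lines (a string "A,B") keeps lines A to B, and quiet returns only ok. Input that does not fit is refused with a message, and nothing moves.
- ctrl.get_obs(): the state, without advancing time (a new reading comes with each control period).
- ctrl.snapshot(name): name is "scene" or "top" or "wrist"; returns a dict with "frame" (400x640x3 uint8, red, green, blue), "z_map" (400x640 float32, m along the optical axis (not along the pixel's ray), 0 where there is no reading), "fovy" (degrees; the focal length in pixels is half the picture's height over the tangent of half this angle, whatever the lens; pixels are square), "cx", "cy" (the principal point, pixels), "k1" (the pictures are not rectified: a ray, as slopes to the right and down, at radius r is drawn at 1 + k1 r^2 times it, then the intrinsics apply), "R" (3x3) and "t" (3): a world point X has camera coordinates R X + t; the wrist camera has in their place "T_tool_cam" (4x4, takes a point from camera to tool coordinates, whose origin is the TCP and whose axes are the flange's). Camera axes: x right, y down, z forward; pixel columns grow to the right and rows downward; lengths in m; the calibration is good to about 2 mm. A picture is of the moment at which its call begins: read the wrist's pose just before it.
- ctrl.close_job(): hands the job in; it is judged then, once.
The state is a dict: "clock": time; "joint_pos": joint angles; "qvel": joint speeds; "tau": joint torques, N m; "tool_pos": TCP position; "orientation": TCP orientation; "force": force on the tool from outside, world axes, zero at the start; "moment": the same for the moment, N m; "opening": finger opening in m; "gripper_force": force on a finger pad.
Only numpy, scipy, OpenCV 4.12 (cv2) and the standard library are available. Lean on these libraries where they do the work, as an engineer would, in place of code of your own. Each camera call takes 0.05 s, during which the arm holds its last target. There are 200 camera calls.

### The job

Take the red T-handled hex key out of its wooden holder, seat it fully home in the socket of the screw on top of the mould press before turning it, and turn the screw clockwise until the yellow line on its head comes to the red mark, where it stops. Then stand the key back in its holder, and after that turn the timer's dial clockwise to the green mark (four clicks past the first mark) and let go. Leave the other things on the bench where they are.

Things in the scene. Friction and masses are not known exactly. Their poses are not given: they have to be found in the camera images.
- key: Steel hex key, red T-handle, 121 mm tall, 0.3 kg, upright in the holder. Origin: centre of its lower tip, z up the shank. Hexagon 19 mm across flats up to z = 45 mm (lowest 3 mm a cone, 14.4 mm at the tip), two flats facing +x and -x; collar 42 mm diameter at z = 45 to 52; neck 16 mm diameter to z = 99; flat-sided handle bar 84 mm along the key's x, 22 mm wide (y), z = 99 to 121.
- key_grip (a point): Centre of the key's red handle bar, 110 mm above its tip: grip here across the 22 mm width (along the key's y). Same axes as the key.
- holder: Fixed wooden block 70 x 70 x 60 mm high with a round hole in its top; it stands either left or right on the bench. Origin under its centre, z up.
- holder_hole (a point): Centre of the mouth of the holder's hole, on the block's top, 60 mm above the bench. The hole is 28 mm in diameter and 52 mm deep; the key's collar rests on the block's top, with the tip 45 mm below this point. Any yaw fits.
- press: Fixed green mould press, 160 (x) x 280 (y) mm, origin under its centre, z up. Green bridge along y, 50 mm wide, top 109 mm above the bench; bolt heads at y = +-122 mm rise to 117. In its middle a boss 64 mm in diameter rises to 118 mm, flush with the steel screw head inside it. White mark on the boss at the press's +x side (screw at 0), red mark at its -y side (screw locked).
- socket (a point): Mouth centre of the hexagon socket, on the screw head's top face, 118 mm above the bench. Turns with the screw: x along the yellow line, z up. Socket 20.5 mm across flats, 20 mm deep, the top 3 mm a 45 deg lead-in, flat floor; flats face +x and -x, so key x must be a multiple of 60 deg from this x. Home, the tip is 20 mm below this point, with about 9 deg of play each way.
- clamp_screw (a joint): Angle of the screw (rad), growing clockwise seen from above. It starts between 0 and 0.45 and stops dead at 1.57, with the yellow line at the red mark. Friction about 0.12 N m, the same all the way; it stays where it is left.
- timer: Fixed white timer housing 100 x 100 x 44 mm high, standing on the other side of the bench from the holder, with nine marks round the dial at 20 degree steps clockwise from its +y (left) side; the first is wide and black, the fifth (80 degrees on) wide and green. Origin under its centre, z up.
- dial_grip (a point): Grip point of the black timer dial, on its vertical axis, 68 mm above the bench, 10 mm below the top of the grip bar. The bar is 52 mm long, 13 mm wide and 24 mm high (54 to 78 mm above the bench), on a disc 60 mm in diameter. The point turns with the dial: its y axis runs along the bar towards the white pointer, so grip along its x.
- dial (a joint): Angle of the timer dial (rad), growing clockwise seen from above: 0 with the white pointer at the first mark (left stop), 0.349 per click, 1.396 at the green mark (click 4), stop at 2.79. It starts at (or settles at once to) click 0, 1 or 2. Sprung detents of about 0.06 N m pull it to the nearest click when let go.
- chaveta: Loose round leaf knife lying on the board, blade 90 mm in diameter, 14 mm high at its wooden back. Leave alone. Origin under the blade's centre.
- gum_pot: Loose white ceramic pot, 64 mm in diameter, 55 mm high. Leave alone. Origin under its centre.
- ring_gauge: Loose brass gauge plate with holes, 60 x 110 x 8 mm. Leave alone. Origin under its centre.
- bottle: Loose water bottle with a blue cap, 64 mm in diameter, 210 mm high. Leave alone. Origin under its centre.
- screwdriver: Loose screwdriver lying on the bench. Leave alone.

How it is judged (in metres and radians):
On the way, in this order (a step that is already met when the one before it is completed fails the run):
1. the key is fully home in the socket (within 3.5 mm of its floor) before the screw has been turned beyond 0.6 rad (z of key in the frame of socket below -0.0165 m and horizontal distance between key and socket below 0.0035 m and angle between the z axis of key and the z axis of socket, either way round below 0.08 rad and value of joint clamp_screw below 0.6 rad), for 0.1 s.
2. the screw is turned to its stop (over 1.42 rad) with the key still fully home (z of key in the frame of socket below -0.0165 m and horizontal distance between key and socket below 0.0035 m and angle between the z axis of key and the z axis of socket, either way round below 0.08 rad and value of joint clamp_screw above 1.42 rad), for 0.1 s.
3. the key stands in its holder again, collar on the block, let go (z of key in the frame of holder_hole between -0.05 and -0.041 m and horizontal distance between key and holder_hole below 0.007 m and angle between key's own z axis and vertical below 0.1 rad and linear speed of key below 0.03 m/s and contact force between the fingers and key below 0.1 N), for 0.2 s.
4. the dial is at the green mark (value of joint dial between 1.276 and 1.516 rad and velocity of joint dial between -0.1 and 0.1 rad/s), for 0.2 s.
At the end, for the whole second after the job is handed in: The screw is at its stop (over 1.42 rad), the key stands upright in its holder at rest (tip 41 to 50 mm below the hole's mouth, within 7 mm of its axis, tilt under 0.1 rad), and the dial rests at click 4 (1.396 rad, within 0.12) (all of step 4 and value of joint clamp_screw above 1.42 rad and z of key in the frame of holder_hole between -0.05 and -0.041 m and horizontal distance between key and holder_hole below 0.007 m and angle between key's own z axis and vertical below 0.1 rad and linear speed of key below 0.03 m/s); the robot touches nothing.
It fails at once if a bystander is pushed more than 40 mm (distance of any of bottle, gum_pot, ring_gauge, chaveta, screwdriver from where it was at the start of the episode above 0.04 m).
It fails at once if the water bottle or the gum pot is tipped (angle between any of bottle, gum_pot's own z axis and vertical above 0.5 rad).
It also fails if it takes over 67 s, if anything falls off the work surface, if the arm or the gripper's body presses on something with over 40 N, if the wrist force passes 120 N, or if a joint passes its speed limit or range.

## Working session

There is one attempt and no reset: what is moved stays moved. The work goes in short steps, Python scripts to look and compute and a tool call to move; the robot and the scene stay as the last step left them, time stands still between calls to the robot, and variables do not carry over. Pictures are saved under pics/ and viewed, at most 10 in all, crops included, and the job is handed in when it is done.

```bash
ls; mkdir -p pics; python3 - <<'E'
from plant import ctrl
import cv2,numpy as np
o=ctrl.get_obs()
print({k:np.round(v,3) for k,v in o.items()})
for n in ("top","scene"):
    s=ctrl.snapshot(n); cv2.imwrite(f"pics/{n}0.png",s["frame"][:,:,::-1]); np.savez(f"{n}0.npz",**s)
    print({k:np.round(v,4) for k,v in s.items() if k not in("frame","z_map")})
E
```

```text
pics
plant.py
{'clock': np.float64(0.0), 'joint_pos': array([-5.7348e+01,  2.0590e+01,  6.3300e-01, -2.1000e-02, -7.0137e+01,
       -1.6506e+01]), 'qvel': array([ 0.026,  0.005,  0.003, -0.138, -0.04 , -0.015]), 'tau': array([ 0.0000e+00, -5.8272e+01,  2.9304e+01,  6.9970e+00,  7.0000e-03,
       -0.0000e+00]), 'tool_pos': array([ 0.188, -0.648,  0.251]), 'orientation': array([ 1.79904e+02, -8.00000e-03, -1.63861e+02]), 'force': array([ 0.946, -0.223,  0.221]), 'moment': array([ 0.03 , -0.041,  0.037]), 'gripper_force': np.float64(0.0), 'opening': np.float64(0.088)}
{'fovy': np.float64(57.352), 'cx': np.float64(322.8794), 'cy': np.float64(197.8598), 'k1': np.float64(-0.0057), 'R': array([[-0.0282, -0.9995,  0.0149],
       [-0.9979,  0.0273, -0.0592],
       [ 0.0588, -0.0166, -0.9981]]), 't': array([0.1034, 0.5003, 1.0129])}
{'fovy': np.float64(49.6393), 'cx': np.float64(321.3533), 'cy': np.float64(196.7711), 'k1': np.float64(-0.0561), 'R': array([[-0.8101,  0.5863, -0.0062],
       [ 0.4241,  0.5786, -0.6967],
       [-0.4049, -0.567 , -0.7173]]), 't': array([ 0.3447, -0.2074,  1.726 ])}
```
View pics/top0.png

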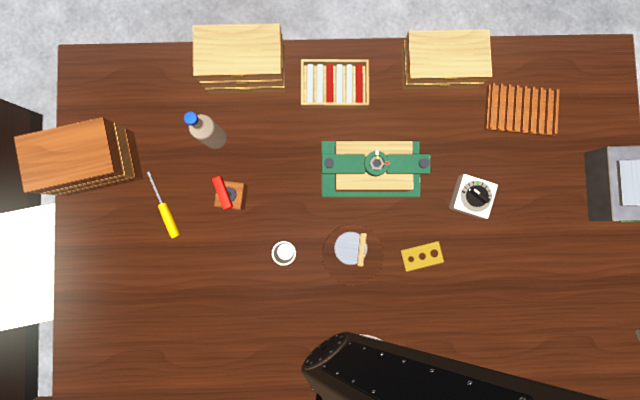

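View pics/scene0.png

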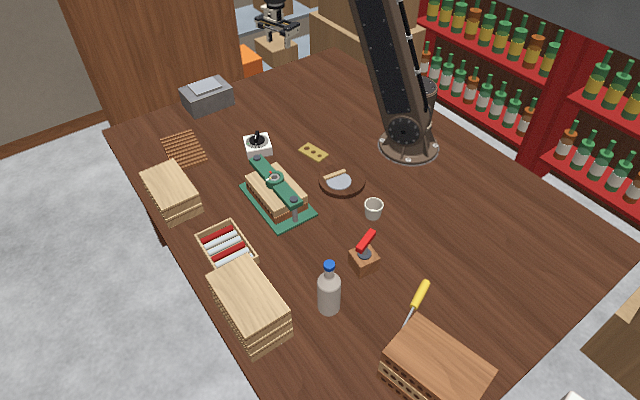

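The top view shows the key/holder at about (222,193)/(230,195), the screw at (376,163), and the timer at (476,196). The scene view confirms this, with the key at (366,240).

```bash
cat > h.py <<'E'
import numpy as np,cv2
from scipy.spatial.transform import Rotation as Ro
from plant import ctrl
class Cam:
    def __init__(s,d,o=None):
        s.im=np.asarray(d["frame"]);s.z=np.asarray(d["z_map"]);s.f=200/np.tan(np.radians(float(d["fovy"]))/2)
        s.cx,s.cy,s.k1=float(d["cx"]),float(d["cy"]),float(d["k1"])
        if "R" in d: s.Rwc=np.array(d["R"]).T; s.c=-s.Rwc@np.array(d["t"])
        else:
            T=np.array(d["T_tool_cam"]);Rt=Ro.from_euler("xyz",o["orientation"],degrees=True).as_matrix()
            s.Rwc=Rt@T[:3,:3]; s.c=Rt@T[:3,3]+o["tool_pos"]
        s.hsv=cv2.cvtColor(s.im,cv2.COLOR_RGB2HSV)
    def ray(s,px):
        K=np.array([[s.f,0,s.cx],[0,s.f,s.cy],[0,0,1.]])
        p=np.atleast_2d(np.array(px,float)); q=(p-[s.cx,s.cy])/s.f; u=q.copy()
        for _ in range(20): u=q/(1+s.k1*(u**2).sum(1,keepdims=True))
        return np.c_[u,np.ones(len(u))]@s.Rwc.T
    def plane(s,px,z): d=s.ray(px); return s.c+d*((z-s.c[2])/d[:,2])[:,None]
    def depth(s,px):
        p=np.atleast_2d(np.array(px,int)); return s.c+s.ray(p)*s.z[p[:,1],p[:,0]][:,None]
def cross(a,pa,b,pb):
    d=a.ray(pa)[0];e=b.ray(pb)[0]
    t=np.linalg.lstsq(np.c_[d,-e],b.c-a.c,rcond=None)[0]
    P,Q=a.c+t[0]*d,b.c+t[1]*e; return (P+Q)/2,np.linalg.norm(P-Q)
def take(n,name=None):
    o=ctrl.get_obs(); d=ctrl.snapshot(n)
    if name: cv2.imwrite(f"pics/{name}.png",d["frame"][:,:,::-1]); np.savez(f"{name}.npz",**d,**{k:o[k] for k in("tool_pos","orientation")})
    return Cam(d,o)
def load(name):
    d=dict(np.load(name+".npz")); return Cam(d,d if "T_tool_cam" in d else None)
def blob(c,box,f):
    x0,y0,x1,y1=box; m=np.zeros(c.z.shape,np.uint8); m[y0:y1,x0:x1]=f(c.hsv.astype(int),c.im.astype(int))[y0:y1,x0:x1]
    n,l,st,ce=cv2.connectedComponentsWithStats(m); i=1+np.argmax(st[1:,4]); return l==i,ce[i]
red=lambda h,im:((h[...,0]<8)|(h[...,0]>172))&(h[...,1]>170)&(h[...,2]>90)
def to_tool(dw,o=None):
    o=o or ctrl.get_obs(); return Ro.from_euler("xyz",o["orientation"],degrees=True).inv().apply(dw)
E
python3 - <<'E'
from h import *
np.set_printoptions(precision=4,suppress=True)
t=load("top0");s=load("scene0")
m,c=blob(t,(205,165,245,220),red);m2,c2=blob(s,(350,220,385,260),red)
P=t.depth(np.argwhere(m)[:,::-1]); print(m.sum(),c,c2,np.median(P[:,2]))
top=P[abs(P[:,2]-np.median(P[:,2]))<.012]
r=cv2.minAreaRect((top[:,:2]*1000).astype(np.float32));print("handle",r,top.mean(0))
print("cross",cross(t,c,s,c2))
for n,px in dict(screw=(376,163),timer=(476,196),holder=(236,186),pot=(284,253),boltR=(424,163),boltL=(329,163),bottle=(190,118)).items(): print(n,t.depth(px))
d=blob(t,(455,175,500,220),lambda h,im:h[...,2]<60)[1];print("dial",d,t.plane(d,.065))
E
```

```text
320 [221.1031 191.3625] [365.2797 240.2542] 0.13430117382341145
handle ((517.467529296875, 342.9660339355469), (84.10971069335938, 22.51502227783203), 19.921710968017578) [0.5197 0.3431 0.134 ]
cross (array([0.5195, 0.3444, 0.127 ]), np.float64(6.35081118318676e-05))
screw [[ 0.5852 -0.0501  0.0962]]
timer [[ 0.494  -0.324   0.0594]]
holder [[0.5382 0.3215 0.0624]]
pot [[0.3515 0.2028 0.0036]]
boltR [[ 0.5791 -0.1697  0.1162]]
boltL [[0.5849 0.0732 0.1187]]
bottle [[0.6833 0.3923 0.2089]]
dial [479.0774 194.7548] [[ 0.4968 -0.33    0.065 ]]
```

Units first: shifts go in units of 5 mm. So -0.384 m is -76.8, 0.222 m is 44.4.

hand_motion(moves=[[[-9.6,5.6,0,0,0.088],[-19.2,11.2,0,0,0.088],[-28.8,16.6,0,0,0.088],[-38.4,22.2,0,0,0.088],[-48,27.8,-4,0,0.088],[-57.6,33.2,-8,0,0.088],[-67.2,38.8,-8,0,0.088],[-76.8,44.4,-10,0,0.088]]])

```text
clock: 1.1
tool_pos: [0.4954, -0.3265, 0.301]
orientation: [179.9, -0.1, -163.9]
force: [-0.3, -0.8, 0.4]
opening: 0.0873
gripper_force: 0.0
```

hand_motion(moves=[[[0,0,0,0,0.088],[0,0,0,0,0.088]]])

```text
clock: 1.35
tool_pos: [0.4947, -0.328, 0.3011]
orientation: [180.0, -0.0, -163.8]
force: [-0.4, -0.9, -0.3]
opening: 0.0881
gripper_force: 0.0
```

```bash
python3 - <<'E'
from h import *
c=take("wrist","w1"); print(np.load("w1.npz")["T_tool_cam"].round(3),c.f,c.c)
E
```

```text
[[-0.001 -0.96  -0.281  0.076]
 [ 1.    -0.001 -0.001 -0.001]
 [ 0.    -0.281  0.96  -0.134]
 [ 0.     0.     0.     1.   ]] 331.4274974467085 [ 0.42249486 -0.3503922   0.43473646]
```

View pics/w1.png

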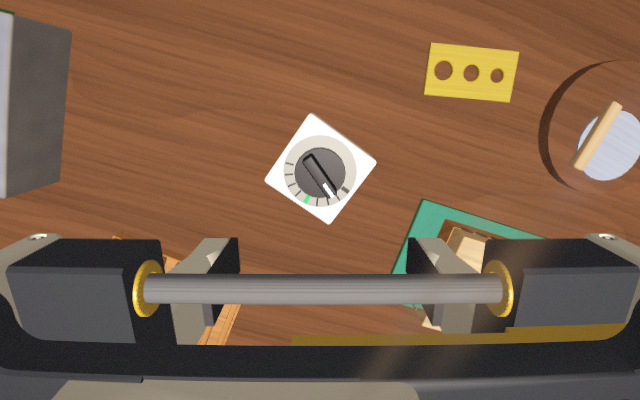

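The wrist view shows the timer with its dial centre at about (320,173), the white pointer tip at (333,196), the green mark at (306,199) and the first mark at (345,188).

```bash
python3 - <<'E'
from h import *
np.set_printoptions(precision=4,suppress=True)
w=load("w1");t=load("top0")
dark=lambda h,im:(im.max(2)<85)
m,c=blob(w,(280,135,360,210),dark)
m2,c2=blob(t,(455,175,500,220),dark)
ell=lambda m:cv2.fitEllipse(cv2.convexHull(np.argwhere(m)[:,::-1].astype(np.float32)))
print(m.sum(),c,ell(m),c2,ell(m2)); print("cross",cross(w,ell(m)[0],t,ell(m2)[0]),"disc pl",w.plane(ell(m)[0],.054),t.plane(ell(m2)[0],.054))
g,cg=blob(w,(290,185,320,210),lambda h,im:(h[...,0]>40)&(h[...,0]<80)&(h[...,1]>90)); G=w.plane(cg,.044)[0]
hw,ch=blob(w,(255,105,385,230),lambda h,im:(im.min(2)>150))
hull=cv2.convexHull(np.argwhere(hw)[:,::-1].astype(np.int32)); q=cv2.approxPolyDP(hull,8,True)[:,0]; Q=w.plane(q,.044);print("corners",q.tolist(),Q,Q.mean(0))
r=cv2.minAreaRect((w.plane(hull[:,0],.044)[:,:2]*1000).astype(np.float32));print(r)
# bar heights
b=w.depth(np.argwhere(m)[:,::-1]);b=b[(b[:,2]>.07)&(b[:,2]<.09)];print(len(b),b.mean(0),cv2.minAreaRect((b[:,:2]*1000).astype(np.float32)))
C=np.array([r[0][0]/1000,r[0][1]/1000]);a=lambda P:np.degrees(np.arctan2(P[1]-C[1],P[0]-C[0]))
bp,cb=blob(w,(322,178,342,202),lambda h,im:(im.min(2)>150)); P=w.plane(cb,.07)[0]
print("green",cg,G,a(G),"pointer",cb,P,a(P))
x=cv2.resize(w.im[110:235,255:385],None,fx=5,fy=5,interpolation=cv2.INTER_CUBIC)[:600];cv2.imwrite("pics/crop1.png",x[:,:,::-1])
E
```

```text
217 [319.129  172.5161] ((319.1211242675781, 175.1793212890625), (17.760482788085938, 54.172019958496094), 145.4407196044922) [477.387  196.1889] ((477.38079833984375, 195.7113494873047), (20.101428985595703, 22.675649642944336), 103.44892883300781)
cross (array([ 0.498 , -0.3308,  0.0554]), np.float64(0.0065111931312273694)) disc pl [[ 0.5015 -0.3316  0.054 ]] [[ 0.495  -0.3302  0.054 ]]
corners [[376, 162], [329, 224], [264, 180], [310, 113]] [[ 0.4693 -0.2705  0.044 ]
 [ 0.5602 -0.302   0.044 ]
 [ 0.5277 -0.3935  0.044 ]
 [ 0.4366 -0.3611  0.044 ]] [ 0.4984 -0.3318  0.044 ]
((498.3022766113281, -331.91241455078125), (99.06068420410156, 99.73100280761719), 70.47640228271484)
149 [ 0.495  -0.3336  0.0764] ((497.92694091796875, -332.72418212890625), (49.895172119140625, 13.043404579162598), 50.42622756958008)
green [306.4643 198.75  ] [ 0.5362 -0.3379  0.044 ] -9.04065725215313 pointer [332.814  193.6163] [ 0.5144 -0.3115  0.07  ] 51.69215973405544
```

View pics/crop1.png

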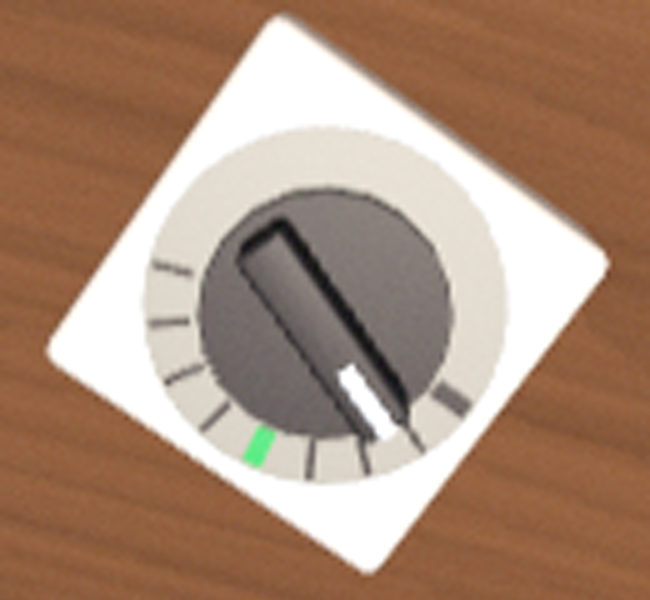

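hand_motion(moves=[[[-6.8,8.8,0,0,0.088],[-13.8,17.8,0,0,0.088],[-20.8,26.6,0,0,0.088],[-27.6,35.4,0,0,0.088],[-34.4,44.4,0,0,0.088],[-38,48.8,0,0,0.088],[-38,48.8,0,0,0.088],[-38,48.8,0,0,0.088]]])

```text
clock: 2.4
tool_pos: [0.609, -0.0424, 0.3013]
orientation: [-180.0, -0.0, -163.9]
force: [-0.2, 0.3, 0.7]
opening: 0.0878
gripper_force: 0.0
```

```bash
python3 - <<'E'
from h import *
c=take("wrist","w2"); x=cv2.resize(c.im[80:280,200:440],None,fx=3,fy=3,interpolation=cv2.INTER_CUBIC);cv2.imwrite("pics/crop2.png",x[:,:,::-1])
E
```

```text
(no output)
```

View pics/crop2.png

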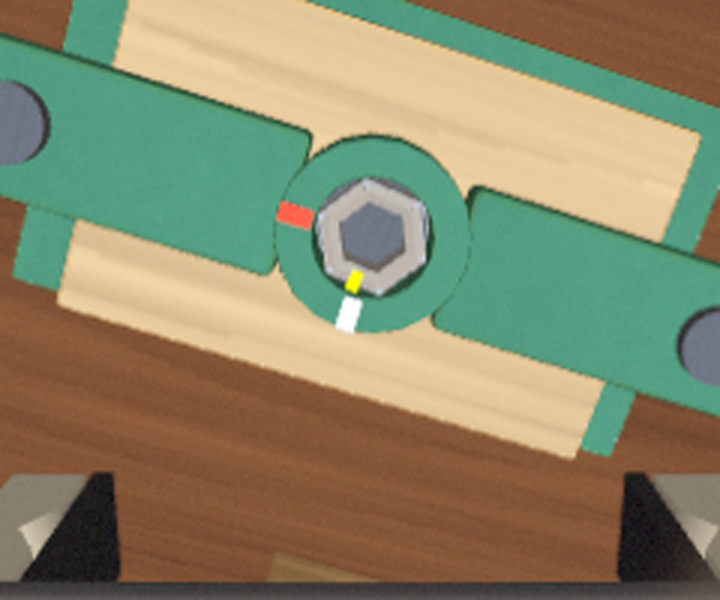

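The crop shows the screw at crop (373,235) (picture (324,158)). The yellow line is at (355,281), nearly at the white mark (348,313), and the red mark is at (295,214).

```bash
python3 - <<'E'
from h import *
np.set_printoptions(precision=4,suppress=True)
w=load("w2");t=load("top0")
B=(285,115,360,195)
Y=blob(w,B,lambda h,im:(h[...,0]>22)&(h[...,0]<35)&(h[...,1]>180)&(h[...,2]>150))[1]
R=blob(w,B,red)[1]
W=blob(w,(305,175,330,195),lambda h,im:im.min(2)>190)[1]
grey=lambda h,im:(h[...,1]<75)&(h[...,2]>60)&(h[...,2]<235)
m,c=blob(w,(300,135,348,182),grey)
(cc,rad)=cv2.minEnclosingCircle(np.argwhere(m)[:,::-1].astype(np.float32))
e=cv2.fitEllipse(cv2.convexHull(np.argwhere(m)[:,::-1].astype(np.float32)))
fl,cf=blob(w,(308,140,340,175),lambda h,im:(h[...,2]<150)&(h[...,1]<120)&(h[...,2]>60))
print("head",c,cc,rad,e,w.plane(c,.118),"floor",fl.sum(),cf,w.plane(cf,.098))
m3,c3=blob(t,(360,150,395,178),grey);print("top",c3,t.plane(c3,.118),"cross",cross(w,c,t,c3))
z=w.depth([[x,y] for x in range(285,360) for y in range(120,195)]);k=(z[:,2]>.113)&(z[:,2]<.123);print("boss depth",np.median(z[k],0),k.sum())
mm,cm=blob(w,B,lambda h,im:im.max(2)>=0)
pts=z[k][:,:2]*1000; print("boss circle",cv2.minEnclosingCircle(pts.astype(np.float32)))
S=np.append(w.plane(c,.118)[0][:2],0);a=lambda P:np.degrees(np.arctan2(P[1]-S[1],P[0]-S[0]))
for n,p in dict(Y=Y,R=R,W=W).items(): q=w.plane(p,.118)[0];print(n,p,q,a(q),np.hypot(*(q-S)[:2]))
bl=lambda x:x
for box in((190,90,225,140),(418,175,470,225)):
    mb,b=blob(w,box,lambda h,im:(h[...,1]<90)&(h[...,2]>60)&(h[...,2]<200));print("bolt",mb.sum(),b,w.plane(b,.117))
E
```

```text
head [323.8351 157.4136] (323.36907958984375, 158.0388946533203) 20.28874969482422 ((323.68206787109375, 158.17005920410156), (38.58930969238281, 39.68281936645508), 122.76273345947266) [[ 0.5846 -0.0497  0.118 ]] floor 376 [323.766  158.7101] [[ 0.5889 -0.0485  0.098 ]]
top [376.2634 162.6505] [[ 0.5828 -0.0471  0.118 ]] cross (array([ 0.5855, -0.0492,  0.106 ]), np.float64(0.0017055011865666093))
boss depth [ 0.5854 -0.0497  0.1181] 2771
boss circle ((585.9689331054688, -49.35214614868164), 31.84405517578125)
Y [317.5556 173.8148] [ 0.6017 -0.0512  0.118 ] -4.797759404376714 0.017185769968601224
R [297.8462 151.2308] [ 0.5857 -0.0753  0.118 ] -87.48514944080084 0.025571338224027643
W [315.6667 184.5556] [ 0.6125 -0.05    0.118 ] -0.6154026827148181 0.02799349199516616
bolt 609 [201.6273 120.4959] [[ 0.5825 -0.1702  0.117 ]]
bolt 555 [439.4721 195.5045] [[0.5894 0.0722 0.117 ]]
```

Scaled: 0.395 m is 79, 0.3 m is 60.

hand_motion(moves=[[[-1.4,12,0,0,0.088],[-3,24,0,0,0.088],[-4.4,36,0,0,0.088],[-6,48,0,0,0.088],[-7.4,60,0,0,0.088],[-8.8,72,0,0,0.088],[-10,79,0,0,0.088],[-10,79,0,0,0.088]]])

```text
clock: 3.45
tool_pos: [0.5475, 0.3531, 0.3009]
orientation: [-180.0, -0.0, -163.8]
force: [-0.1, -0.5, -0.6]
opening: 0.0875
gripper_force: 0.0
```

hand_motion(moves=[[[0,0,0,0,0.088]]])

```text
clock: 3.58
tool_pos: [0.548, 0.3509, 0.3015]
orientation: [-180.0, -0.0, -163.9]
force: [-0.9, -0.7, -0.4]
opening: 0.0876
gripper_force: 0.0
```

```bash
python3 - <<'E'
from h import *
np.set_printoptions(precision=4,suppress=True)
c=take("wrist","w3"); t=load("top0")
x=cv2.resize(c.im[40:270,180:480],None,fx=2,fy=2,interpolation=cv2.INTER_CUBIC);cv2.imwrite("pics/crop3.png",x[:,:,::-1])
m,p=blob(c,(180,30,480,270),red)
P=c.depth(np.argwhere(m)[:,::-1]);zt=np.median(P[:,2]);print(m.sum(),p,"ztop",zt)
k=cv2.erode((m&(abs(c.z-np.median(c.z[m]))<.008)).astype(np.uint8),None,iterations=0)>0
hp=np.argwhere(k)[:,::-1].astype(np.float32)
print("handle",cv2.minAreaRect((c.plane(hp,zt)[:,:2]*1000).astype(np.float32)),c.plane(hp,zt).mean(0))
m2,p2=blob(t,(205,165,245,220),red); print("cross",cross(c,p,t,p2))
E
```

```text
1527 [322.592  162.4499] ztop 0.13606885087755544
handle ((518.1837768554688, 340.94525146484375), (81.65446472167969, 21.688913345336914), 20.373884201049805) [0.5308 0.3449 0.1361]
cross (array([0.5211, 0.3413, 0.1443]), np.float64(0.006732810422852784))
```

View pics/crop3.png

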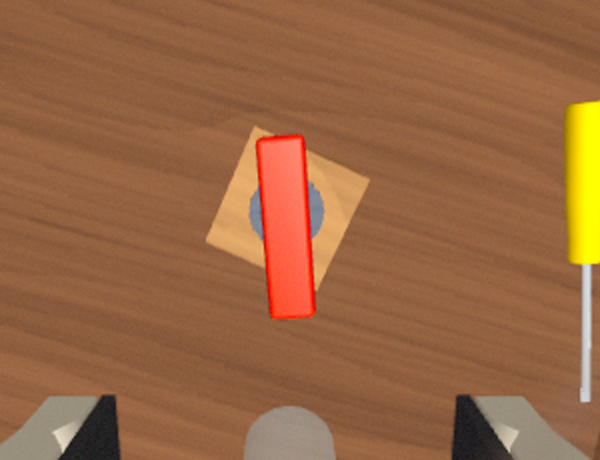

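The crop shows the key handle from about (281,137) to (293,318), with the collar below it at about (287,210). The holder's top corners are at (256,127), (369,180), (316,290) and (207,240).

```bash
python3 - <<'E'
from h import *
np.set_printoptions(precision=4,suppress=True)
c=load("w3");t=load("top0")
m,p=blob(c,(180,30,480,270),red)
P=c.depth(np.argwhere(m)[:,::-1]);k=P[:,2]>.128;P=P[k];print(len(P),k.sum(),P.mean(0),cv2.minAreaRect((P[:,:2]*1000).astype(np.float32)))
r=cv2.minAreaRect(np.argwhere(m)[:,::-1].astype(np.float32));bx=cv2.boxPoints(r);W=c.plane(bx,.136);print(bx,W,W.mean(0))
wood=lambda h,im:(h[...,0]>8)&(h[...,0]<20)&(h[...,2]>190)
mw,_=blob(c,(270,90,375,200),wood)
q=np.argwhere((mw))[:,::-1]
H=cv2.convexHull(q.astype(np.int32))[:,0]; print(mw.sum(),cv2.minAreaRect((c.plane(H,.06)[:,:2]*1000).astype(np.float32)))
cor=np.array([[256,127],[369,180],[316,290],[207,240]])/2+[180,40];Q=c.plane(cor,.06);print(Q,Q.mean(0))
grey=lambda h,im:(im[...,2]>im[...,0])&(h[...,2]>60)
D=c.depth([[x,y] for x in range(275,370) for y in range(100,190)]);d=D[(D[:,2]>.064)&(D[:,2]<.075)];print("collar",len(d),cv2.minEnclosingCircle((d[:,:2]*1000).astype(np.float32)))
d=D[(D[:,2]>.055)&(D[:,2]<.064)];print("blk",len(d),np.median(d[:,2]),cv2.minAreaRect((d[:,:2]*1000).astype(np.float32)))
E
```

```text
1495 1495 [0.5258 0.343  0.137 ] ((517.5701904296875, 340.72406005859375), (86.93260955810547, 21.88020133972168), 20.23682975769043)
[[307.3355 107.899 ]
 [331.7561 106.2924]
 [337.8128 198.3544]
 [313.3922 199.9611]] [[0.4831 0.3168 0.136 ]
 [0.4759 0.337  0.136 ]
 [0.5545 0.366  0.136 ]
 [0.5623 0.3444 0.136 ]] [0.5189 0.3411 0.136 ]
965 ((521.3989868164062, 356.9775390625), (38.276161193847656, 69.0130386352539), 81.74832153320312)
[[0.4803 0.3133 0.06  ]
 [0.4904 0.3813 0.06  ]
 [0.5589 0.3711 0.06  ]
 [0.548  0.3029 0.06  ]] [0.5194 0.3421 0.06  ]
collar 263 ((518.383544921875, 340.9811096191406), 20.85717010498047)
blk 1897 0.06036517427269711 ((519.1561279296875, 341.20404052734375), (70.39892578125, 69.3481674194336), 81.5064468383789)
```

hand_motion(moves=[[[6.2,-0.26,8,-4.2,0.06],[6.26,-0.26,16,-4.2,0.06],[6.26,-0.26,24,-4.2,0.06],[6.26,-0.26,30,-4.2,0.06],[6.26,-0.26,33,-4.2,0.06],[6.26,-0.26,34.1,-4.2,0.06],[6.26,-0.26,34.1,-4.2,0.06],[6.26,-0.26,34.1,-4.2,0.06]]])

```text
clock: 4.62
tool_pos: [0.5185, 0.3427, 0.1323]
orientation: [180.0, 0.1, -159.6]
force: [-0.4, 0.3, -0.0]
opening: 0.0604
gripper_force: 0.0
```

hand_motion(moves=[[[0,0,0,0,0.01],[0,0,0,0,0.01],[0,0,0,0,0.01],[0,0,0,0,0.01],[0,0,0,0,0.01],[0,0,0,0,0.01]]])

```text
clock: 5.38
tool_pos: [0.5179, 0.3423, 0.1311]
orientation: [180.0, -0.0, -159.7]
force: [-0.4, 0.6, -0.2]
opening: 0.0217
gripper_force: 30.0
```

hand_motion(moves=[[[0,0,-6,0,0.01],[0,0,-16,0,0.01],[0,0,-26,0,0.01],[1.6,-9,-28,-6,0.01],[3.6,-20,-28,-12,0.01],[5.6,-30,-28,-18,0.01],[7.4,-40,-28,-24,0.01],[7.4,-40,-28,-24,0.01]]])

```text
clock: 6.38
tool_pos: [0.5523, 0.1386, 0.2704]
orientation: [180.0, -0.1, -135.8]
force: [-0.0, -0.1, -3.7]
opening: 0.0218
gripper_force: 30.0
```

```bash
python3 - <<'E'
from h import *
o=ctrl.get_obs();dw=np.array([.5858,-.0494,.27])-o["tool_pos"];print(to_tool(dw,o),o["orientation"],o["tool_pos"])
E
```

```text
[ 0.10705151 -0.15808917  0.00051367] [ 1.79965437e+02 -1.04345052e-01 -1.35797822e+02] [0.55232586 0.13856751 0.27041408]
```

Scaled: -0.158 m is -31.6, -0.14 m is -28.

hand_motion(moves=[[[6.4,-9.4,0,-4,0.01],[12.8,-18.8,0,-8,0.01],[19,-28,0,-9.3,0.01],[21.4,-31.6,0,-9.3,0.01],[21.4,-31.6,0,-9.3,0.01],[21.4,-31.6,0,-9.3,0.01]]])

```text
clock: 7.12
tool_pos: [0.5865, -0.0452, 0.2705]
orientation: [179.9, -0.0, -126.4]
force: [0.0, 0.1, -3.7]
opening: 0.0217
gripper_force: 30.0
```

```bash
python3 - <<'E'
from h import *
np.set_printoptions(precision=4,suppress=True)
o=ctrl.get_obs();dw=np.array([.5858,-.0494,.27])-o["tool_pos"];print(to_tool(dw,o),o["orientation"],o["tool_pos"])
c=take("wrist","w4");t=take("top","t4");s=take("scene","s4")
x=cv2.resize(c.im[130:330,200:440],None,fx=3,fy=3,interpolation=cv2.INTER_CUBIC);cv2.imwrite("pics/crop4.png",x[:,:,::-1])
for n,cam in(("w",c),("t",t),("s",s)):
    K=cam.z>0; v,u=np.mgrid[0:400,0:640]; D=cam.depth(np.c_[u.ravel(),v.ravel()]); near=(np.hypot(*(D[:,:2]-[.5858,-.0494]).T)<.07)
    h=D[near&(D[:,2]>.262-.02)&(D[:,2]<.285)]
    cl=D[near&(D[:,2]>.14)&(D[:,2]<.2)]
    print(n,len(h),len(cl),cl.mean(0) if len(cl) else 0, cl[:,2].min() if len(cl) else 0)
E
```

```text
[ 0.0038 -0.0019  0.0005] [ 179.9499   -0.0212 -126.3661] [ 0.5865 -0.0452  0.2705]
w 7820 0 0 0
t 4 0 0 0
s 242 53 [ 0.589  -0.0369  0.1749] 0.15702871917050887
```

View pics/crop4.png

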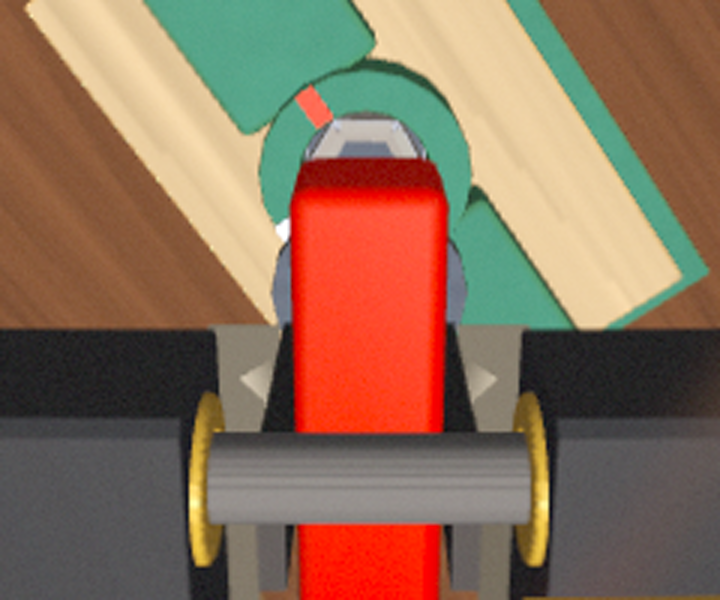

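The crop shows the handle centred between the fingers. It is aligned with the visible socket flats, and the red mark is at (313,105).

Scaled: 0.0038 m is 0.76, -0.0019 m is -0.38.

hand_motion(moves=[[[0.76,-0.38,2,0,0.01],[0.76,-0.38,4,0,0.01],[0.76,-0.38,5.6,0,0.01],[0.76,-0.38,5.6,0,0.01],[0.76,-0.38,5.6,0,0.01]]])

```text
clock: 7.9
tool_pos: [0.5862, -0.0501, 0.2432]
orientation: [-180.0, 0.0, -126.4]
force: [0.2, 0.6, -3.1]
opening: 0.0217
gripper_force: 30.0
```

```bash
python3 - <<'E'
from h import *
np.set_printoptions(precision=4,suppress=True)
import time
o=ctrl.get_obs();dw=np.array([.5858,-.0494,.214])-o["tool_pos"];print(to_tool(dw,o),o["orientation"],o["tool_pos"],o["force"])
E
```

```text
[-0.0004  0.0007  0.0292] [-179.9832    0.0012 -126.3517] [ 0.5862 -0.0501  0.2432] [ 0.2445  0.6344 -3.1162]
```

Scaled: 0.025 m is 5, 0.021 m is 4.2.

hand_motion(moves=[[[0,0,1.2,0,0.01],[0,0,2.2,0,0.01],[0,0,3.2,0,0.01],[0,0,4.2,0,0.01],[0,0,5,0,0.01],[0,0,5,0,0.01]]])

```text
clock: 8.65
tool_pos: [0.5856, -0.0498, 0.2172]
orientation: [179.9, -0.0, -126.4]
force: [-1.4, 3.8, -5.2]
opening: 0.0216
gripper_force: 30.0
```

```bash
python3 -c "
from h import *
print(ctrl.get_obs()['moment'])"
```

```text
[1.71037282 0.43405848 0.05374079]
```

Scaled: 0.0045 m is 0.9, 0.004 m is 0.8.

hand_motion(moves=[[[0,0,0.4,0,0.01],[0,0,0.8,0,0.01],[0,0,0.9,0,0.01],[0,0,0.9,0,0.01]]])

```text
clock: 9.15
tool_pos: [0.586, -0.0498, 0.2143]
orientation: [-180.0, 0.0, -126.3]
force: [-2.7, 5.1, 2.3]
opening: 0.0219
gripper_force: 30.0
```

```bash
python3 -c "
from h import *
print(ctrl.get_obs()['moment'])"
```

```text
[ 2.44266581  1.58590091 -0.07466237]
```

Scaled: 0.0007 m is 0.14, -0.0003 m is -0.06.

hand_motion(moves=[[[-0.06,0.14,0,6,0.01],[-0.06,0.14,0,14,0.01],[-0.06,0.14,0,22,0.01],[-0.06,0.14,0,30,0.01],[-0.06,0.14,0,38,0.01],[-0.06,0.14,0,46,0.01],[-0.06,0.14,0,54,0.01],[-0.06,0.14,0,62,0.01]]])

```text
clock: 10.15
tool_pos: [0.5859, -0.049, 0.2144]
orientation: [180.0, 0.1, 171.4]
force: [-2.6, 6.6, 1.3]
opening: 0.0214
gripper_force: 30.0
```

```bash
python3 -c "
from h import *
print(ctrl.get_obs()['moment'])"
```

```text
[2.59900256 1.13518859 0.1557024 ]
```

hand_motion(moves=[[[0,0,0,7,0.01],[0,0,0,14,0.01],[0,0,0,20,0.01],[0,0,0,24,0.01],[0,0,0,24,0.01]]])

```text
clock: 10.78
tool_pos: [0.5861, -0.0492, 0.2144]
orientation: [179.9, 0.1, 147.6]
force: [-2.1, 4.9, 1.5]
opening: 0.022
gripper_force: 30.0
```

```bash
python3 -c "
from h import *
print(ctrl.get_obs()['moment'])"
```

```text
[2.10679286 0.78447037 0.01005525]
```

hand_motion(moves=[[[0,0,0,2,0.01],[0,0,0,4,0.01],[0,0,0,4,0.01]]])

```text
clock: 11.15
tool_pos: [0.5861, -0.0492, 0.2144]
orientation: [179.9, 0.1, 143.6]
force: [-2.8, 5.2, 1.1]
opening: 0.0219
gripper_force: 30.0
```

```bash
python3 -c "
from h import *
print(ctrl.get_obs()['moment'])"
```

```text
[2.08851198 0.83065678 0.10326512]
```

hand_motion(moves=[[[0,0,0,2,0.01],[0,0,0,4,0.01],[0,0,0,4,0.01]]])

```text
clock: 11.52
tool_pos: [0.5861, -0.0492, 0.2144]
orientation: [179.9, 0.1, 139.6]
force: [-2.9, 4.2, 1.7]
opening: 0.0215
gripper_force: 30.0
```

```bash
python3 -c "
from h import *
print(ctrl.get_obs()['moment'])"
```

```text
[1.99936912 0.85710423 0.05699816]
```

hand_motion(moves=[[[0,0,0,2,0.01],[0,0,0,3,0.01],[0,0,0,3,0.01]]])

```text
clock: 11.9
tool_pos: [0.5861, -0.0493, 0.2144]
orientation: [179.9, 0.1, 136.6]
force: [-1.9, 4.6, 3.2]
opening: 0.0218
gripper_force: 30.0
```

```bash
python3 -c "
from h import *
print(ctrl.get_obs()['moment'])"
```

```text
[1.96527824 0.79609206 0.14105474]
```

hand_motion(moves=[[[0,0,0,2,0.01],[0,0,0,4,0.01],[0,0,0,4,0.01]]])

```text
clock: 12.28
tool_pos: [0.5862, -0.0495, 0.2143]
orientation: [179.9, 0.1, 132.6]
force: [-0.5, 4.9, 5.3]
opening: 0.0218
gripper_force: 30.0
```

```bash
python3 - <<'E'
from h import *
print(ctrl.get_obs()['moment'])
c=take("wrist","w5"); t=take("top","t5")
a=cv2.resize(c.im[130:330,200:440],(480,400),interpolation=cv2.INTER_CUBIC);b=cv2.resize(t.im[130:196,350:400],(303,400),interpolation=cv2.INTER_CUBIC);cv2.imwrite("pics/crop5.png",np.hstack([a,b])[:,:,::-1])
E
```

```text
[1.84944749 0.64976075 0.32609486]
```

View pics/crop5.png

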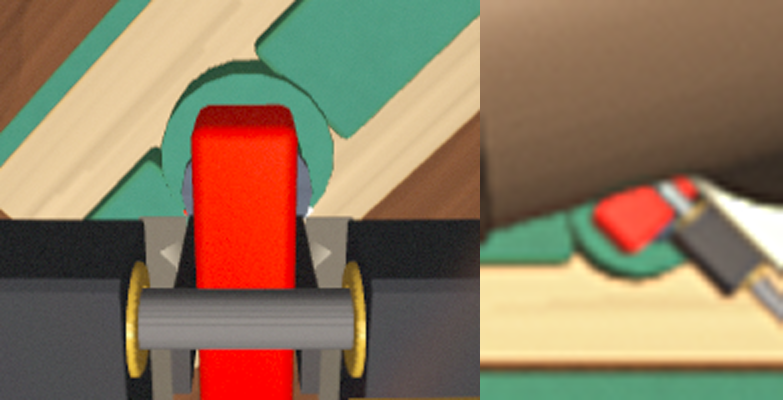

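The picture shows the handle still straight in the grip. The head is hidden, and the torque has begun to rise.

hand_motion(moves=[[[0,0,0,1.5,0.01],[0,0,0,3,0.01],[0,0,0,3,0.01]]])

```text
clock: 12.75
tool_pos: [0.5862, -0.0495, 0.2143]
orientation: [179.9, 0.1, 129.7]
force: [-1.4, 3.7, 5.5]
opening: 0.0218
gripper_force: 30.2
```

```bash
python3 -c "
from h import *
print(ctrl.get_obs()['moment'])"
```

```text
[1.73762652 0.70826132 0.58232315]
```

Scaled: -0.065 m is -13, -0.06 m is -12.

hand_motion(moves=[[[0,0,0,-6,0.01],[0,0,0,-12,0.01],[0,0,-2,-12,0.01],[0,0,-6,-12,0.01],[0,0,-12,-12,0.01],[0,0,-13,-12,0.01],[0,0,-13,-12,0.01]]])

```text
clock: 13.62
tool_pos: [0.5851, -0.0497, 0.2776]
orientation: [-180.0, -0.0, 141.6]
force: [0.8, 0.2, -3.5]
opening: 0.0219
gripper_force: 30.0
```

```bash
python3 - <<'E'
from h import *
np.set_printoptions(precision=4,suppress=True)
o=ctrl.get_obs();print(o['force'],o['moment'],o["orientation"][2]);dw=np.array([.519,.3415,.28])-o["tool_pos"];print(to_tool(dw,o),o["tool_pos"])
E
```

```text
[ 0.8062  0.2307 -3.5391] [-0.0636  0.0834  0.0393] 141.57010696522372
[ 0.295   0.2654 -0.0023] [ 0.5851 -0.0497  0.2776]
```

hand_motion(moves=[[[6,5.4,0,-8,0.01],[13.2,12,0,-16,0.01],[20.8,18.6,0,-24,0.01],[28.4,25.4,0,-32,0.01],[36,32.2,0,-40,0.01],[43.4,38.8,0,-48,0.01],[50,45.2,0,-56,0.01],[56,51,0,-58.7,0.01]]])

```text
clock: 14.62
tool_pos: [0.5233, 0.3254, 0.2766]
orientation: [-179.9, -0.1, -159.5]
force: [0.2, 0.0, -3.0]
opening: 0.0217
gripper_force: 30.0
```

hand_motion(moves=[[[0,0,0,0,0.01],[0,0,0,0,0.01],[0,0,0,0,0.01]]])

```text
clock: 15.0
tool_pos: [0.5242, 0.3232, 0.278]
orientation: [-180.0, -0.1, -159.7]
force: [-0.5, 0.2, -3.5]
opening: 0.0219
gripper_force: 30.0
```

```bash
python3 - <<'E'
from h import *
np.set_printoptions(precision=4,suppress=True)
o=ctrl.get_obs();print(o['force']);dw=np.array([.519,.3415,.1315])-o["tool_pos"];print(to_tool(dw,o),o["tool_pos"])
t=take("top","t6");w=take("wrist","w6")
B=(355,145,400,180)
Y=blob(t,B,lambda h,im:(h[...,0]>20)&(h[...,0]<38)&(h[...,1]>110)&(h[...,2]>120));R=blob(t,B,red)
for n,b in(("Y",Y),("R",R)): p=t.plane(b[1],.118)[0];print(n,b[0].sum(),b[1],p,np.degrees(np.arctan2(p[1]+.0481,p[0]-.5835)))
a=cv2.resize(w.im[100:300,200:440],(480,400),interpolation=cv2.INTER_CUBIC);b=cv2.resize(t.im[140:190,356:396],(320,400),interpolation=cv2.INTER_CUBIC);cv2.imwrite("pics/crop6.png",np.hstack([a,b])[:,:,::-1])
E
```

```text
[-0.5398  0.1752 -3.4744]
[-0.0016  0.019   0.1465] [0.5242 0.3232 0.278 ]
Y 9 [382.5556 161.3333] [ 0.5858 -0.0633  0.118 ] -81.48226477619019
R 8 [386.5 162.5] [ 0.5825 -0.0733  0.118 ] -92.20726112877581
```

View pics/crop6.png

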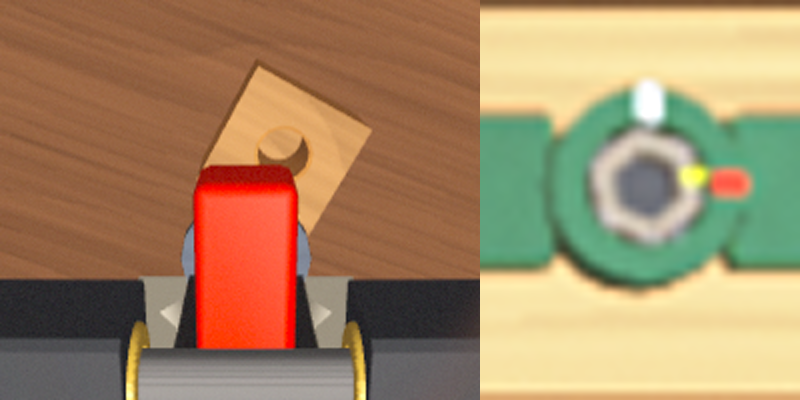

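The left half shows the empty holder hole at crop (283,153), with the key hanging straight in the grip. The right half shows the yellow line (693,175) near the red mark (730,183). At this resolution it could be short of the stop, so I'll check with the wrist camera.

hand_motion(moves=[[[0,-8,0,0,0.01],[0.2,-20,0,0,0.01],[0.2,-32,0,0,0.01],[0.2,-44,0,0,0.01],[0.32,-56,0,0,0.01],[0.32,-68,0,0,0.01],[0.32,-74.2,0,0,0.01],[0.32,-74.2,0,0,0.01]]])

```text
clock: 16.1
tool_pos: [0.6519, -0.0273, 0.2782]
orientation: [-180.0, -0.0, -159.9]
force: [-0.3, 0.1, -4.2]
opening: 0.0218
gripper_force: 30.0
```

hand_motion(moves=[[[0,0,0,0,0.01],[0,0,0,0,0.01]]])

```text
clock: 16.35
tool_pos: [0.6515, -0.0234, 0.2788]
orientation: [180.0, 0.0, -159.6]
force: [-1.4, 0.3, -3.0]
opening: 0.0224
gripper_force: 30.0
```

```bash
python3 - <<'E'
from h import *
np.set_printoptions(precision=4,suppress=True)
w=take("wrist","w7")
v,u=np.mgrid[0:400,0:640];P=w.plane(np.c_[u.ravel(),v.ravel()],.118);near=(np.hypot(*(P[:,:2]-[.5858,-.0494]).T)<.033).reshape(400,640)
def cen(f):
    m=(f(w.hsv.astype(int),w.im.astype(int))&near).astype(np.uint8);n,l,st,ce=cv2.connectedComponentsWithStats(m);i=1+np.argmax(st[1:,4]);return st[i,4],ce[i]
b=cen(lambda h,im:(h[...,1]<75)&(h[...,2]>60)&(h[...,2]<235)&(np.hypot(*(P[:,:2]-[.5858,-.0494]).T)<.022).reshape(400,640))
S=w.plane(b[1],.118)[0];print("head",b,S)
for n,f in dict(Y=lambda h,im:(h[...,0]>22)&(h[...,0]<35)&(h[...,1]>180)&(h[...,2]>150),R=red,W=lambda h,im:im.min(2)>190).items():
    q=cen(f);p=w.plane(q[1],.118)[0];print(n,q,p,[np.degrees(np.arctan2(p[1]-c[1],p[0]-c[0])) for c in(S,(.5858,-.0494))])
ys,xs=np.where(near);print(xs.min(),xs.max(),ys.min(),ys.max())
x=cv2.resize(w.im[ys.min()-5:ys.max()+5,xs.min()-5:xs.max()+5],None,fx=5,fy=5,interpolation=cv2.INTER_CUBIC);cv2.imwrite("pics/crop7.png",x[:,:,::-1])
E
```

```text
head (np.int32(1441), array([322.9965, 109.3248])) [ 0.5856 -0.0489  0.118 ]
Y (np.int32(25), array([305.72, 106.2 ])) [ 0.5883 -0.0637  0.118 ] [np.float64(-79.69778987845646), np.float64(-80.17526964244979)]Traceback (most recent call last):
  File "<stdin>", line 10, in <module>
  File "<stdin>", line 6, in cen
    return _wrapfunc(a, 'argmax', axis=axis, out=out, **kwds)
    return bound(*args, **kwds)
ValueError: attempt to get argmax of an empty sequence
```

```bash
python3 - <<'E'
from h import *
np.set_printoptions(precision=4,suppress=True)
def run(name,off):
    w=load(name);v,u=np.mgrid[0:400,0:640];P=w.plane(np.c_[u.ravel(),v.ravel()],.118).reshape(400,640,3)
    d=np.hypot(P[...,0]-.5858,P[...,1]+.0494);near=d<.034
    h=w.hsv.astype(int);im=w.im.astype(int)
    fs=dict(Y=(h[...,0]>20)&(h[...,0]<36)&(h[...,1]>150)&(d<.023),R=((h[...,0]<10)|(h[...,0]>170))&(h[...,1]>110)&(d>.02),W=(im.min(2)>170)&(d>.022))
    green=(h[...,0]>60)&(h[...,0]<95)&(h[...,1]>90)
    out={}
    for n,m in fs.items():
        N,l,st,ce=cv2.connectedComponentsWithStats((m&near).astype(np.uint8))
        if N>1: i=1+np.argmax(st[1:,4]);out[n]=w.plane(ce[i],.118)[0];print(name,n,st[i,4],ce[i],out[n])
    return out
a=run("w2",0);b=run("w7",0)
# centre from marks in w2; common shift from floor/head
ang=lambda p,c:np.degrees(np.arctan2(p[1]-c[1],p[0]-c[0]))
for nm,o in(("w2",a),("w7",b)):
    for c in((.5858,-.0494),(.5856,-.0489)): print(nm,{k:round(float(ang(p,c)),1) for k,p in o.items()})
E
```

```text
w2 Y 30 [317.5333 173.7667] [ 0.6016 -0.0512  0.118 ]
w2 R 77 [297.7013 151.3377] [ 0.5858 -0.0754  0.118 ]
w2 W 75 [315.44 185.52] [ 0.6135 -0.05    0.118 ]
w7 Y 32 [305.375 106.   ] [ 0.5882 -0.0641  0.118 ]
w7 R 98 [294.1939  98.5102] [ 0.5857 -0.0751  0.118 ]
w7 W 90 [311.0889 139.    ] [ 0.613  -0.0499  0.118 ]
w2 {'Y': -6.4, 'R': -90.0, 'W': -1.2}
w2 {'Y': -8.1, 'R': -89.5, 'W': -2.2}
w7 {'Y': -80.6, 'R': -90.3, 'W': -1.2}
w7 {'Y': -80.2, 'R': -89.8, 'W': -2.2}
```

```bash
python3 - <<'E'
from h import *
for n in("w4","w5","w6","w7"):
    w=load(n);m,c=blob(w,(240,100,400,330),red);L=[];R=[];Y=[]
    for y in range(100,330):
        x=np.where(m[y])[0]
        if len(x)>25: Y.append(y);L.append(x.min());R.append(x.max())
    Y=np.array(Y);k=slice(8,60);print(n,Y.min(),Y.max(),np.polyfit(Y[k],np.array(L)[k],1).round(3),np.polyfit(Y[k],np.array(R)[k],1).round(3),L[8],R[8],L[40],R[40])
    # top-face geometry in tool frame, z of handle top
    T=np.load(n+".npz");d=w.depth([[int((L[20]+R[20])/2),Y[20]]])[0];print("  ztop rel tcp",d[2]-T["tool_pos"][2])
E
```

```text
w4 183 273 [3.00000e-03 2.96688e+02] [7.0000e-03 3.4621e+02] 299 346 297 348
  ztop rel tcp 0.004913920680614581
w5 183 274 [1.20000e-02 2.93976e+02] [-4.00000e-03  3.48068e+02] 298 346 296 347
  ztop rel tcp 0.004976539770035787
w6 183 273 [1.70000e-02 2.93464e+02] [-7.00000e-03  3.48895e+02] 298 346 297 347
  ztop rel tcp 0.004640020883852847
w7 183 273 [2.40000e-02 2.92078e+02] [-1.50000e-02  3.51028e+02] 298 347 297 348
  ztop rel tcp 0.003840143985007982
```

Units first: shifts go in units of 5 mm. So 0.07 m is 14, 0.06 m is 12.

hand_motion(moves=[[[4,0,0,9,0.01],[8,0,0,18,0.01],[12,0,0,27,0.01],[14,0,0,36,0.01],[14,0,0,40.7,0.01],[14,0,0,40.7,0.01],[14,0,0,40.7,0.01],[14,0,0,40.7,0.01]]])

```text
clock: 17.4
tool_pos: [0.5862, -0.0482, 0.2785]
orientation: [-180.0, -0.0, 159.7]
force: [0.4, 0.6, -3.8]
opening: 0.0218
gripper_force: 30.0
```

```bash
python3 - <<'E'
from h import *
np.set_printoptions(precision=4,suppress=True)
o=ctrl.get_obs();print(to_tool(np.array([.586,-.0494,.243])-o["tool_pos"],o),o["tool_pos"],o["orientation"])
E
```

```text
[-0.0002 -0.0011  0.0355] [ 0.5862 -0.0482  0.2785] [-179.9945   -0.0056  159.728 ]
```

Scaled: 0.0645 m is 12.9, 0.06 m is 12.

hand_motion(moves=[[[0,-0.16,4,0,0.01],[0,-0.16,7,0,0.01],[0,-0.16,8.4,0,0.01],[0,-0.16,9.6,0,0.01],[0,-0.16,10.8,0,0.01],[0,-0.16,12,0,0.01],[0,-0.16,12.9,0,0.01],[0,-0.16,12.9,0,0.01]]])

```text
clock: 18.4
tool_pos: [0.5864, -0.0492, 0.2147]
orientation: [180.0, 0.1, 159.7]
force: [-0.7, 1.5, 3.4]
opening: 0.0218
gripper_force: 30.0
```

```bash
python3 -c "
from h import *
print(ctrl.get_obs()['moment'])"
```

```text
[0.69346407 0.50909791 0.05767694]
```

hand_motion(moves=[[[0,0,0,4,0.01],[0,0,0,8,0.01],[0,0,0,12,0.01],[0,0,0,15,0.01],[0,0,0,18,0.01],[0,0,0,19,0.01],[0,0,0,20,0.01],[0,0,0,20,0.01]]])

```text
clock: 19.4
tool_pos: [0.5864, -0.049, 0.2147]
orientation: [179.9, 0.1, 139.7]
force: [-1.1, 3.3, 5.3]
opening: 0.022
gripper_force: 30.0
```

```bash
python3 -c "
from h import *
print(ctrl.get_obs()['moment'])"
```

```text
[1.48439356 0.51032999 0.14496752]
```

hand_motion(moves=[[[0,0,0,1,0.01],[0,0,0,2,0.01],[0,0,0,2,0.01]]])

```text
clock: 19.77
tool_pos: [0.5864, -0.0491, 0.2147]
orientation: [179.9, 0.1, 137.7]
force: [-1.8, 3.4, 6.4]
opening: 0.0218
gripper_force: 30.0
```

```bash
python3 -c "
from h import *
print(ctrl.get_obs()['moment'])"
```

```text
[1.50004494 0.43899158 0.15699155]
```

hand_motion(moves=[[[0,0,0,1,0.01],[0,0,0,2,0.01],[0,0,0,2,0.01]]])

```text
clock: 20.15
tool_pos: [0.5863, -0.0491, 0.2147]
orientation: [179.9, 0.1, 135.7]
force: [-1.1, 4.1, 5.4]
opening: 0.0219
gripper_force: 30.0
```

```bash
python3 -c "
from h import *
print(ctrl.get_obs()['moment'])"
```

```text
[1.45507763 0.49865261 0.25369082]
```

hand_motion(moves=[[[0,0,0,-0.5,0.01],[0,0,0,-1,0.01],[0,0,0,-1.5,0.01],[0,0,0,-2,0.01],[0,0,0,-2.5,0.01],[0,0,0,-3,0.01],[0,0,0,-3.5,0.01],[0,0,0,-4,0.01]]])

```text
clock: 21.15
tool_pos: [0.5864, -0.0491, 0.2147]
orientation: [179.9, 0.1, 139.7]
force: [-0.2, 3.4, 5.3]
opening: 0.0216
gripper_force: 30.0
```

```bash
python3 -c "
from h import *
print(ctrl.get_obs()['moment'])"
```

```text
[ 1.32199319  0.44942262 -0.0090989 ]
```

Scaled: -0.064 m is -12.8, -0.045 m is -9.

hand_motion(moves=[[[0,0,0,-1,0.01],[0,0,0,-2,0.01],[0,0,0,-3,0.01],[0,0,-1.2,-3,0.01],[0,0,-2.8,-3,0.01],[0,0,-4.8,-3,0.01],[0,0,-9,-3,0.01],[0,0,-12.8,-3,0.01]]])

```text
clock: 22.15
tool_pos: [0.5853, -0.0498, 0.2791]
orientation: [-179.9, -0.0, 142.6]
force: [0.2, -0.4, -3.5]
opening: 0.0218
gripper_force: 30.0
```

hand_motion(moves=[[[-4,0,0,-8,0.01],[-8,0,0,-16,0.01],[-12,0,0,-24,0.01],[-14,0,0,-24,0.01],[-14,0,0,-24,0.01],[-14,0,0,-24,0.01]]])

```text
clock: 22.9
tool_pos: [0.6409, -0.0915, 0.2781]
orientation: [-180.0, -0.0, 166.5]
force: [0.4, 0.3, -2.8]
opening: 0.0221
gripper_force: 30.0
```

```bash
cat > head.py <<'E'
from h import *
def run(name):
    w=load(name);v,u=np.mgrid[0:400,0:640];P=w.plane(np.c_[u.ravel(),v.ravel()],.118).reshape(400,640,3)
    d=np.hypot(P[...,0]-.5858,P[...,1]+.0494);near=d<.034
    h=w.hsv.astype(int);im=w.im.astype(int)
    fs=dict(Y=(h[...,0]>20)&(h[...,0]<36)&(h[...,1]>150)&(d<.023),R=((h[...,0]<10)|(h[...,0]>170))&(h[...,1]>110)&(d>.02),W=(im.min(2)>170)&(d>.022))
    for n,m in fs.items():
        N,l,st,ce=cv2.connectedComponentsWithStats((m&near).astype(np.uint8))
        if N>1: i=1+np.argmax(st[1:,4]);p=w.plane(ce[i],.118)[0];print(n,st[i,4],ce[i],p,np.degrees(np.arctan2(p[1]+.0494,p[0]-.5858)))
import sys
take("wrist",sys.argv[1]);run(sys.argv[1])
E
python3 head.py w8
```

```text
Y 27 [339.74074074 121.48148148] [ 0.5860015  -0.06420407  0.118     ] -89.2201723756055
R 95 [327.4        124.04210526] [ 0.58562693 -0.07509907  0.118     ] -90.3858532166724
W 89 [362.29213483 148.        ] [ 0.61303309 -0.04986296  0.118     ] -0.9739278260861437
```

```bash
python3 - <<'E'
from h import *
o=ctrl.get_obs();print(to_tool(np.array([.519,.3415,.278])-o["tool_pos"],o))
E
```

```text
[2.19067253e-01 3.92779204e-01 3.15417895e-04]
```

hand_motion(moves=[[[4.4,7.8,0,-4,0.01],[10,18,0,-8,0.01],[15.6,28,0,-12,0.01],[21.2,38,0,-16,0.01],[26.8,48,0,-20,0.01],[32.4,58,0,-24,0.01],[37.8,68,0,-28,0.01],[42.8,76.8,0,-33,0.01]]])

```text
clock: 23.95
tool_pos: [0.5206, 0.3334, 0.2787]
orientation: [180.0, 0.0, -160.2]
force: [1.2, 0.7, -2.9]
opening: 0.0214
gripper_force: 30.0
```

hand_motion(moves=[[[0,0,0,0,0.01],[0,0,0,0,0.01],[0,0,0,0,0.01]]])

```text
clock: 24.32
tool_pos: [0.522, 0.3305, 0.2783]
orientation: [-180.0, 0.0, -160.4]
force: [-0.4, -0.8, -3.4]
opening: 0.0215
gripper_force: 30.0
```

```bash
python3 - <<'E'
from h import *
np.set_printoptions(precision=4,suppress=True)
o=ctrl.get_obs();print(to_tool(np.array([.519,.3415,.1315])-o["tool_pos"],o))
E
```

```text
[-0.0008  0.0114  0.1468]
```

hand_motion(moves=[[[-0.16,2.28,4,0,0.01],[-0.16,2.28,10,0,0.01],[-0.16,2.28,16,0,0.01],[-0.16,2.28,17.6,0,0.01],[-0.16,2.28,17.6,0,0.01],[-0.16,2.28,17.6,0,0.01]]])

```text
clock: 25.08
tool_pos: [0.5197, 0.3426, 0.1917]
orientation: [180.0, 0.1, -160.4]
force: [0.2, -1.0, -3.1]
opening: 0.0219
gripper_force: 30.0
```

```bash
python3 - <<'E'
from h import *
np.set_printoptions(precision=4,suppress=True)
o=ctrl.get_obs();print(to_tool(np.array([.519,.3415,.1315])-o["tool_pos"],o))
E
```

```text
[ 0.0012 -0.0009  0.0602]
```

Scaled: 0.0595 m is 11.9, 0.056 m is 11.2.

hand_motion(moves=[[[0.16,-0.16,2,0,0.01],[0.16,-0.16,5,0,0.01],[0.16,-0.16,8,0,0.01],[0.16,-0.16,10,0,0.01],[0.16,-0.16,11.2,0,0.01],[0.16,-0.16,11.9,0,0.01],[0.16,-0.16,11.9,0,0.01]]])

```text
clock: 25.95
tool_pos: [0.5188, 0.3415, 0.1321]
orientation: [-180.0, 0.1, -160.3]
force: [-3.0, -2.1, 4.8]
opening: 0.0219
gripper_force: 30.0
```

Collar on the block (fz up). Release, back up, then check.

Scaled: -0.17 m is -34, -0.13 m is -26.

hand_motion(moves=[[[0,0,0,0,0.06],[0,0,0,0,0.06],[0,0,0,0,0.06],[0,0,0,0,0.06],[0,0,-6,0,0.06],[0,0,-16,0,0.06],[0,0,-26,0,0.06],[-6,0,-34,0,0.06]]])

```text
clock: 26.95
tool_pos: [0.5462, 0.3514, 0.3041]
orientation: [179.9, 0.1, -160.3]
force: [1.4, 1.8, -0.2]
opening: 0.0604
gripper_force: 0.0
```

hand_motion(moves=[[[0,0,0,0,0.06],[0,0,0,0,0.06],[0,0,0,0,0.06]]])

```text
clock: 27.32
tool_pos: [0.546, 0.351, 0.2993]
orientation: [-180.0, -0.1, -160.4]
force: [-0.5, -0.2, -1.0]
opening: 0.06
gripper_force: 0.0
```

```bash
python3 - <<'E'
from h import *
np.set_printoptions(precision=4,suppress=True)
c=take("wrist","w9")
m,p=blob(c,(180,30,480,270),red)
P=c.depth(np.argwhere(m)[:,::-1]);print(np.median(P[:,2]),cv2.minAreaRect((P[P[:,2]>.128][:,:2]*1000).astype(np.float32)))
D=c.depth([[x,y] for x in range(260,390) for y in range(80,230)]);d=D[(D[:,2]>.064)&(D[:,2]<.075)&(np.hypot(D[:,0]-.519,D[:,1]-.3415)<.03)];print("collar",len(d),np.median(d[:,2]),cv2.minEnclosingCircle((d[:,:2]*1000).astype(np.float32)))
E
python3 -c "
from h import *
o=ctrl.get_obs();print(to_tool(np.array([.4983,-.332,.25])-o['tool_pos'],o))"
```

```text
0.13610758658778602 ((516.9961547851562, 339.1892395019531), (88.41490936279297, 21.49683952331543), 19.241727828979492)
collar 244 0.06733519226504997 ((519.0174560546875, 339.8664855957031), 20.74230194091797)
[ 0.27464479 -0.62714509  0.05045062]
```

Scaled: -0.432 m is -86.4, -0.377 m is -75.4.

hand_motion(moves=[[[4,-9,0,0,0.05],[8.8,-20,0,-4,0.05],[13.6,-31.2,0,-8,0.05],[18.4,-42.2,0,-12,0.05],[23.4,-53.4,0,-16,0.05],[28.2,-64.4,0,-20,0.05],[33,-75.4,0,-24,0.05],[37.8,-86.4,0,-30.9,0.05]]])

```text
clock: 28.38
tool_pos: [0.513, -0.1207, 0.3004]
orientation: [180.0, -0.0, -129.2]
force: [1.3, 0.7, 0.0]
opening: 0.0501
gripper_force: 0.0
```

hand_motion(moves=[[[0,0,0,0,0.05],[0,0,0,0,0.05],[0,0,0,0,0.05]]])

```text
clock: 28.75
tool_pos: [0.514, -0.118, 0.3004]
orientation: [180.0, -0.0, -129.4]
force: [0.5, 0.0, 0.3]
opening: 0.0502
gripper_force: 0.0
```

```bash
python3 - <<'E'
from h import *
o=ctrl.get_obs();print(to_tool(np.array([.4983,-.332,.15])-o['tool_pos'],o))
E
```

```text
[ 0.1752945  -0.12378634  0.15040154]
```

Scaled: 0.15 m is 30, 0.1753 m is 35.06.

hand_motion(moves=[[[8.8,-6.2,4,0,0.05],[17.6,-12.4,10,0,0.05],[26.2,-18.6,18,0,0.05],[33,-23.4,26,0,0.05],[35.06,-24.76,30,0,0.05],[35.06,-24.76,30,0,0.05],[35.06,-24.76,30,0,0.05],[35.06,-24.76,30,0,0.05]]])

```text
clock: 29.75
tool_pos: [0.4992, -0.3321, 0.1521]
orientation: [-179.9, 0.0, -129.4]
force: [-0.3, 0.1, -0.0]
opening: 0.0497
gripper_force: 0.0
```

```bash
python3 - <<'E'
from h import *
np.set_printoptions(precision=4,suppress=True)
o=ctrl.get_obs();print(to_tool(np.array([.4983,-.332,.083])-o['tool_pos'],o))
E
```

```text
[0.0005 0.0009 0.0691]
```

Scaled: 0.0685 m is 13.7, 0.066 m is 13.2.

hand_motion(moves=[[[0.06,0.1,6,0,0.05],[0.06,0.1,11,0,0.05],[0.06,0.1,13.2,0,0.05],[0.06,0.1,13.7,0,0.05],[0.06,0.1,13.7,0,0.05],[0.06,0.1,13.7,0,0.05]]])

```text
clock: 30.5
tool_pos: [0.4981, -0.3331, 0.0831]
orientation: [-179.9, 0.0, -129.4]
force: [0.4, -0.5, 1.2]
opening: 0.0499
gripper_force: 0.0
```

hand_motion(moves=[[[0,0,0,0,0.004],[0,0,0,0,0.004],[0,0,0,0,0.004],[0,0,0,0,0.004],[0,0,0,0,0.004]]])

```text
clock: 31.12
tool_pos: [0.4968, -0.3325, 0.082]
orientation: [179.9, -0.0, -129.5]
force: [-2.6, 4.0, 3.7]
opening: 0.013
gripper_force: 30.0
```

hand_motion(moves=[[[0,0,0,8,0.004],[0,0,0,16,0.004],[0,0,0,24,0.004],[0,0,0,32,0.004],[0,0,0,40,0.004],[0,0,0,48,0.004],[0,0,0,55,0.004],[0,0,0,60,0.004]]])

```text
clock: 32.12
tool_pos: [0.496, -0.3303, 0.0819]
orientation: [179.8, -0.2, 170.3]
force: [-4.6, 16.6, 11.4]
opening: 0.013
gripper_force: 30.0
```

hand_motion(moves=[[[0,0,0,0,0.004],[0,0,0,0,0.004],[0,0,0,0,0.05],[0,0,0,0,0.05],[0,0,0,0,0.05],[0,0,-4,0,0.05],[0,0,-12,0,0.05],[0,0,-24,0,0.05]]])

```text
clock: 33.12
tool_pos: [0.4965, -0.3328, 0.2016]
orientation: [180.0, -0.2, 170.5]
force: [1.7, 0.3, 0.5]
opening: 0.0497
gripper_force: 0.0
```

hand_motion(moves=[[[-4,0,-12,0,0.05],[-4,0,-20,0,0.05],[-4,0,-20,0,0.05],[-4,0,-20,0,0.05]]])

```text
clock: 33.62
tool_pos: [0.5169, -0.3361, 0.3015]
orientation: [180.0, -0.0, 170.5]
force: [-0.2, -0.0, -0.2]
opening: 0.0496
gripper_force: 0.0
```

```bash
python3 - <<'E'
from h import *
np.set_printoptions(precision=4,suppress=True)
w=take("wrist","w10");v,u=np.mgrid[0:400,0:640]
h=w.hsv.astype(int);im=w.im.astype(int);C=np.array([.4983,-.332])
def f(n,m,z,r0,r1):
    P=w.plane(np.c_[u.ravel(),v.ravel()],z).reshape(400,640,3);d=np.hypot(P[...,0]-C[0],P[...,1]-C[1])
    N,l,st,ce=cv2.connectedComponentsWithStats((m&(d>r0)&(d<r1)).astype(np.uint8));i=1+np.argmax(st[1:,4]);p=w.plane(ce[i],z)[0];print(n,st[i,4],ce[i],p,np.degrees(np.arctan2(p[1]-C[1],p[0]-C[0])))
f("green",(h[...,0]>40)&(h[...,0]<80)&(h[...,1]>90),.044,.02,.05)
f("pointer",im.min(2)>175,.078,0,.026)
D=w.depth(np.c_[u.ravel(),v.ravel()]);b=D[(np.hypot(D[:,0]-C[0],D[:,1]-C[1])<.04)&(D[:,2]>.068)&(D[:,2]<.09)];print(cv2.minAreaRect((b[:,:2]*1000).astype(np.float32)))
x=cv2.resize(w.im[50:270,200:440],None,fx=2.5,fy=2.5,interpolation=cv2.INTER_CUBIC);cv2.imwrite("pics/crop10.png",x[:,:,::-1])
E
python3 -c "
from plant import ctrl;o=ctrl.get_obs();print(o['force'],o['tool_pos'])"
```

```text
green 24 [324.5 184.5] [ 0.5368 -0.3383  0.044 ] -9.223163591565418
pointer 63 [324.5238 172.619 ] [ 0.5154 -0.3349  0.078 ] -9.495950207593696
((498.3194885253906, -331.5816955566406), (12.866028785705566, 51.71367263793945), 80.29423522949219)
[-0.29811756 -0.17639236 -0.17828749] [ 0.51666413 -0.33609382  0.30085685]
```

View pics/crop10.png

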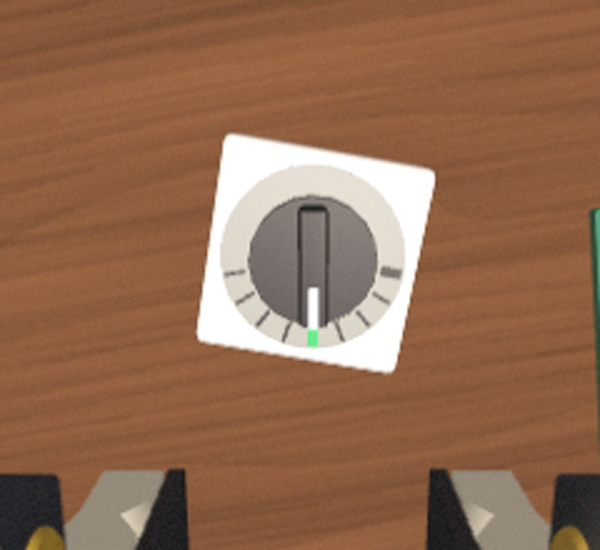

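The pointer (313,305) is lined up with the green mark (313,338), and the gripper is clear of everything.

```bash
python3 -c "
from plant import ctrl;print(ctrl.close_job())"
```

```text
the job is handed in; nothing more can be done
None
```

I handed the job in at about 34 s: the screw measured at its stop (it sprang back about 10° after the first turn, so I seated the key and turned it again), the key is upright in its holder, and the dial is on the green mark; no pass/fail result came back.

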